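# Thread the barbed elbow into the clamped gas outlet

## Robot

A 6-joint arm with a two-finger parallel gripper is mounted at the origin on the work surface. World frame = base frame: x ahead of the robot, y to its left, z up, the work surface at z = 0. Lengths are in m, angles in rad, forces in N, time in s.
With the tool pointing down it reaches from about 0.3 to 0.875 m from the base axis. Payload 6.4 kg.
Tool frame: the origin (TCP) lies between the finger pads; the fingertips stand 11 mm ahead of it and the grasp point (between the pads) lies 8 mm behind it (ctrl.tcp_to_tips is the y of the fingertips in the tool frame, in m); y points along the fingers, x is the direction in which the jaws open and shut, and the axes are right-handed (so a half turn about y gives the same grasp; the last joint's range is limited). The gripper opens to 85 mm and grips with 20 to 120 N. Pads are 22 mm wide; open, the fingers measure 114 mm over their backs; the gripper's body (76 mm by 85 mm) begins 54 mm behind the grasp point. The pads swing forward as they close: fully open they stand 13 mm farther back than shut.
Start: joints at [-0.206, 0.181, 1.607, -0, 1.354, -0.206], TCP at [0.575, 0, 0.242] pointing down, gripper open.
Joint ranges: [-2.99, 2.99], [-0.89, 2.07], [0.3, 2.58], [-1.14, 4.28], [0, 2.63], [-3.12, 3.12]. Speed limits (rad/s): [2.57, 2.57, 3.01, 3.14, 3.14, 3.14].

## Interface

Orientations are given as a unit quaternion [w, x, y, z].
In Python, from bench import ctrl gives the robot as it stands.
- The arm moves only by the tool apply_moves, never from a script. Its argument "plan" is text: rows parted by semicolons, each of 7 numbers parted by spaces: the shift along the tool's x, y, z each as a share of 0.05 m, from -1 to 1, then the turn, a rotation vector about the tool's x, y, z each as a share of 0.12 rad, from -1 to 1, then the opening, from 0 (shut) to 1 (fully open). In form: dx dy dz wx wy wz claw; .... A call has exactly 5 rows; each row shifts and turns the commanded pose from where the row before left it, along the tool's axes as they then stand; what a row does not reach is not made up. A row lasts 1/10 s, in which the tool goes at most 50 mm and 8.59 degrees, less where a joint would pass 70% of its speed; a pose out of reach is approached as far as the arm can. A call with a number of a shift or a turn outside -1 to 1 is refused whole. A call with a gripper value outside its range is refused whole. The fingers move at their own pace and stop on an object; the grip force is fixed at half the most. Time passes only in rows, so rows that do not move let the fingers close, or fill a call up. It gives the time, the measured TCP pose, the force and the opening at its end, in the units of the state.
- ctrl.get_obs(): the state, without advancing time (a new reading comes with each control period).
- ctrl.camera(name): name is "scene" or "side" or "wrist"; returns the picture (384x512x3 uint8, red, green, blue); there is no depth.
- ctrl.get_calibration(name): a dict with "intrinsics" (3x3 intrinsics, pixels), "R" (3x3) and "t" (3): a world point X has camera coordinates R X + t. Camera axes: x right, y down, z forward; pixel columns grow to the right and rows downward; lengths in m; the calibration is good to about 2 mm. A picture is of the moment at which its call begins: read the wrist's pose just before it. get_calibration takes no time and is no camera call; for the wrist camera it gives the pose at the moment of the call.
- ctrl.hand_in(): hands the job in, once; it reports no verdict.
Trained networks look in the newest picture that a camera, given by its name, has taken for a name from the list of things; names that differ only in an ending like _2 or _b are one class to them, and where a whole thing is asked for, a point or a joint stands for the part that bears it (a point fixed in the world has none). Each returns a list of dicts, best first, with "score" (0 to 1); they miss things now and then, are a little off and sometimes report something else, mostly with a low value. They report only what shows in the picture. A call takes as long as a camera call. They do not tell look-alikes from the thing itself.
- ctrl.recognise(camera, target): "point" ([x, y, z] in m, in world coordinates, good to about 4 mm: the middle of the surface that is visible of it).
The state is a dict: "time_s": time; "q": joint angles; "dq": joint speeds; "joint_efforts": joint torques, N m; "eef_pos": TCP position; "eef_rot": TCP orientation; "wrist_force": force on the tool from outside, world axes, zero at the start; "torque": the same for the moment, N m; "opening": opening from 0.0 (shut) to 1.0 (fully open).
Only numpy, scipy, OpenCV 4.12 (cv2) and the standard library are available. Lean on these libraries where they do the work, as an engineer would, in place of code of your own. Each camera call takes 0.05 s, during which the arm holds its last target.

## Task

Take the brass elbow out of the white rack and thread it into the clamped brass outlet: feel gently for the thread start, never forcing it, then turn it clockwise until it tightens down on the seal and stop with its barb pointing along the steel pointer, not turned on beyond it. Let go of it there, and leave the straight fitting and the bottles where they are.

Things in the scene. Friction and masses are not known exactly. Their poses are not given: they have to be found in the camera images.
- elbow: Brass hose-barb elbow, about 170 g, hanging stem-down in one hole of the rack. Origin: centre of the stem's lower end; z up the stem, x along the barb. Stem 18 mm across up to z 24 mm (lowest 3 mm tapered to 13 mm), round shoulder 40 mm across from 24 to 28 mm, flat-sided gripping block 22 mm wide (y) by 26 mm (x) from 28 to 60 mm; barb 14 mm thick out of its +x face at 46 mm.
- grip (a point): Point on the elbow's axis in its gripping block, 50 mm above the elbow's origin, 10 mm below the block's top. The flat sides face along the elbow's y.
- lugs (a point): Point on the elbow's axis level with the tops of its two thread lugs, 9 mm above the elbow's origin. The lugs stand out on the stem's +x and -x sides to 14.5 mm from the axis; each is 6.6 mm wide and 4.5 mm high.
- barb_tip (a point): Tip of the elbow's barb, 48 mm from the stem axis (along elbow x), 46 mm above the elbow's origin.
- port: The clamped outlet, fixed: grey base 110 x 90 x 14 mm, two dark jaws (to 48 mm up), clamp screw on the -y side with a cross-bar 73 mm from the axis, copper feed pipe to -x, and a 12-sided brass collar 48 mm across, open at the top, 62 mm high. Origin: on the collar's vertical axis at table height, z up, x along the steel pointer.
- mouth (a point): Centre of the collar's mouth, 62 mm above the table. A flange in it has a 20 mm bore, which centres the stem's end, and two opposite slots 8.6 mm wide for the lugs. Their angle is not measured: the elbow drops in with its barb 74 degrees, give or take 28, anticlockwise of the pointer seen from above (or half a turn from there, but then it cannot be turned as far as the pointer).
- thread (a point): Point on the collar's axis 52 mm above the table, where the thread starts under the flange. The elbow's origin is 57.5 mm up with the lugs on the flange, 43 mm once dropped in. Turned clockwise it is loose for some 20 degrees (more if pushed down), then drawn down 0.042 mm per degree, ever stiffer: 7 to 23 N on the seal, up to 0.4 N m, at the pointer. It stays when let go.
- pointer_tip (a point): Outer end of the steel pointer, a level dark flat bar 8 mm wide that sticks out of the collar, 64 mm from the axis, top face 57 mm above the table; the barb passes above it.
- seal: Black rubber seal disc, 17 mm across and 6 mm thick, at the bottom of the outlet's bore. Sprung: it gives downwards (2 N to start, then 6 N per mm, 8 mm at most). Origin: centre of its underside; its top is 43 mm above the table when free.
- rack: White plastic rack block, fixed, 80 x 180 x 26 mm, two through-holes 33 mm across at 50 mm either side of its centre along its y axis. The fittings hang in them, shoulders resting on its top, 26 mm up. Origin: centre of its underside.
- straight: Straight brass fitting with the same stem and shoulder but an upright barb, 79 mm tall over all, in the rack's other hole; to be left alone. Origin: centre of the stem's lower end.
- vial_big: Amber glass bottle, 48 mm across, 85 mm tall; to be left alone. Origin: centre of its underside.
- vial_small: Small clear glass vial, 32 mm across, 55 mm tall; to be left alone. Origin: centre of its underside.
- spray: Blue plastic bottle with a white cap, 48 mm across, 150 mm tall; to be left alone. Origin: centre of its underside.
Things that resemble listed ones, but are neither listed nor needed, are in the scene too. Leave any pink or purple look-alike of the elbow alone.

How it is judged:
By the outcome, as a careful person would: the job done as asked, in the order asked, and still so for the second after the job is handed in, with the robot touching nothing.
It also fails if it takes over 64 s, if anything falls off the work surface, if the arm or the gripper's body presses on something with over 40 N, if the wrist force passes 120 N, or if a joint passes its speed limit or range.

## Working session

There is one attempt and no reset: what is moved stays moved. The work goes in short steps, Python scripts to look and compute and a tool call to move; the robot and the scene stay as the last step left them, time stands still between calls to the robot, and variables do not carry over. Pictures are saved under pics/ and viewed, and the job is handed in when it is done.

Besides the shell and the picture viewer there is one more tool, called in YAML: its name, and indented under it one key for each argument. apply_moves: Moves the arm, as the interface text tells. Shift numbers are shares of 0.05 m and turn numbers shares of 0.12 rad, none past 1 either way. Its arguments: {"type":"object","properties":{"plan":{"type":"string"}},"required":["plan"]}

```bash
mkdir -p pics; ls; python3 - <<'E'
from bench import ctrl
import cv2,numpy as np
o=ctrl.get_obs()
for k,v in o.items(): print(k,v)
print(ctrl.tcp_to_tips)
for n in ["scene","side","wrist"]:
    im=ctrl.camera(n); cv2.imwrite(f"pics/a_{n}.png",im[:,:,::-1])
    c=ctrl.get_calibration(n); print(n,np.array(c["intrinsics"]).round(1).tolist(),np.array(c["R"]).round(3).tolist(),np.array(c["t"]).round(3).tolist())
    for t in ["elbow","grip","barb_tip","port","mouth","pointer_tip","rack","straight"]:
        r=ctrl.recognise(n,t)
        print(n,t,[(np.round(d["point"],4).tolist(),round(d["score"],2)) for d in r])
print(ctrl.get_obs()["time_s"])
E
```

```text
pics
time_s 0.0
q [-2.06301449e-01  1.81537516e-01  1.60800201e+00 -9.05195688e-06
  1.35377465e+00 -2.06286891e-01]
dq [-0.00028036  0.00203172 -0.00097992 -0.00143988  0.00170067 -0.00079609]
joint_efforts [ 3.41415571e-04 -4.44869328e+01 -3.51340663e+01 -2.51131587e-04
  9.11703974e-03  3.43231875e-05]
eef_pos [5.74476596e-01 1.23428590e-04 2.41389004e-01]
eef_rot [ 7.07228133e-01 -7.06984905e-01  6.00840748e-04  5.91930391e-04]
wrist_force [ 0.90705046 -0.80188016  0.11761669]
torque [ 0.03010269  0.0088853  -0.021416  ]
opening 0.9996074406789216
0.011
scene [[419.0, 0.0, 260.4], [0.0, 419.0, 193.3], [0.0, 0.0, 1.0]] [[0.599, 0.801, 0.017], [0.606, -0.438, -0.664], [-0.524, 0.408, -0.747]] [-0.391, -0.303, 1.339]
scene elbow [([0.4084, -0.1874, 0.0214], 0.7), ([0.5431, -0.1839, 0.0524], 0.62), ([0.555, -0.3098, 0.0255], 0.58)]
scene grip [([0.4122, -0.1905, 0.0218], 0.85), ([0.5509, -0.3099, 0.0248], 0.68), ([0.5454, -0.1792, 0.0518], 0.56)]
scene barb_tip [([0.5554, -0.3157, 0.0246], 0.81), ([0.4112, -0.188, 0.019], 0.79), ([0.5409, -0.1831, 0.0494], 0.64), ([0.5739, 0.1179, 0.
[... 1194 characters left out ...]
-0.946]] [-0.574, -0.042, 0.379]
wrist elbow [([0.5381, -0.1727, 0.0495], 0.74), ([0.3905, -0.1571, 0.0267], 0.7), ([0.551, -0.2738, 0.0196], 0.62), ([0.5625, 0.1299, 0.0329], 0.46)]
wrist grip [([0.5347, -0.1736, 0.056], 0.69), ([0.5499, -0.2792, 0.0216], 0.61)]
wrist barb_tip [([0.5345, -0.1727, 0.0517], 0.75), ([0.5495, -0.2771, 0.0208], 0.71)]
wrist port [([0.5615, 0.1264, 0.0325], 0.71)]
wrist mouth [([0.559, 0.1286, 0.0377], 0.85), ([0.5618, 0.1393, 0.0435], 0.32)]
wrist pointer_tip [([0.5375, -0.1709, 0.0505], 0.67), ([0.5587, 0.1302, 0.0335], 0.6)]
wrist rack [([0.5356, -0.1726, 0.0555], 0.64), ([0.5402, -0.1141, 0.0262], 0.57)]
wrist straight [([0.5427, -0.0749, 0.0444], 0.77)]
1.35
```

View pics/a_scene.png

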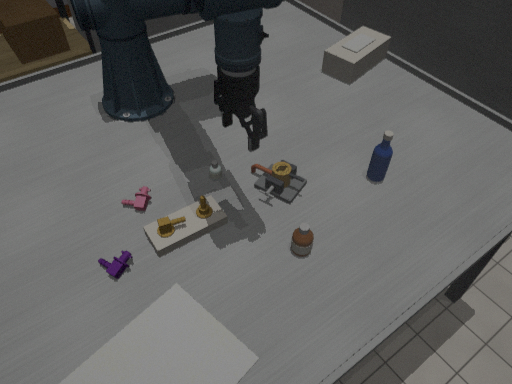

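View pics/a_side.png

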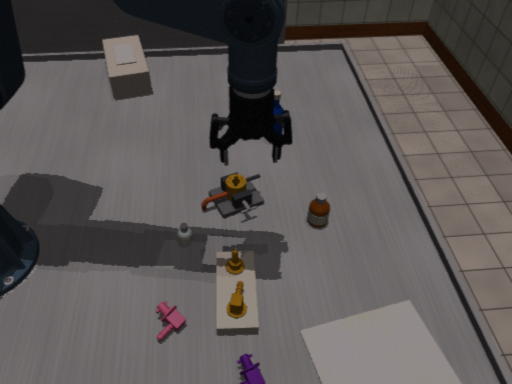

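View pics/a_wrist.png

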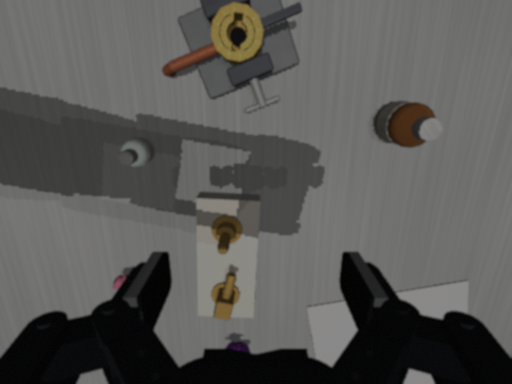

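The real elbow is the brass one in the rack, at scene (168,225), side (237,300) and wrist (227,292). The pink one at scene (140,197) and the purple one at scene (118,263) are look-alikes. The straight fitting is at scene (204,207). I'll enlarge crops to confirm this.

```bash
python3 - <<'E'
import cv2,numpy as np
a=cv2.imread("pics/a_side.png")[240:335,190:290]
b=cv2.imread("pics/a_wrist.png")[200:325,180:280]
a=cv2.resize(a,(400,380),interpolation=cv2.INTER_CUBIC);b=cv2.resize(b,(400,500),interpolation=cv2.INTER_CUBIC)
c=np.zeros((500,800,3),np.uint8);c[:380,:400]=a;c[:,400:]=b;c=cv2.convertScaleAbs(c,alpha=1.5);cv2.imwrite("pics/b1.png",c)
w=cv2.imread("pics/a_wrist.png")[0:120,155:315]
cv2.imwrite("pics/b2.png",cv2.convertScaleAbs(cv2.resize(w,(800,600),interpolation=cv2.INTER_CUBIC),alpha=1.5))
E
```

```text
(no output)
```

View pics/b1.png

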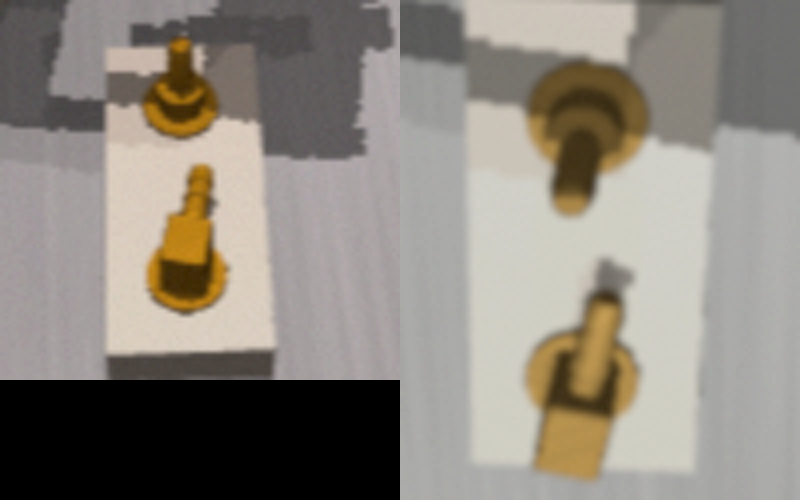

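View pics/b2.png

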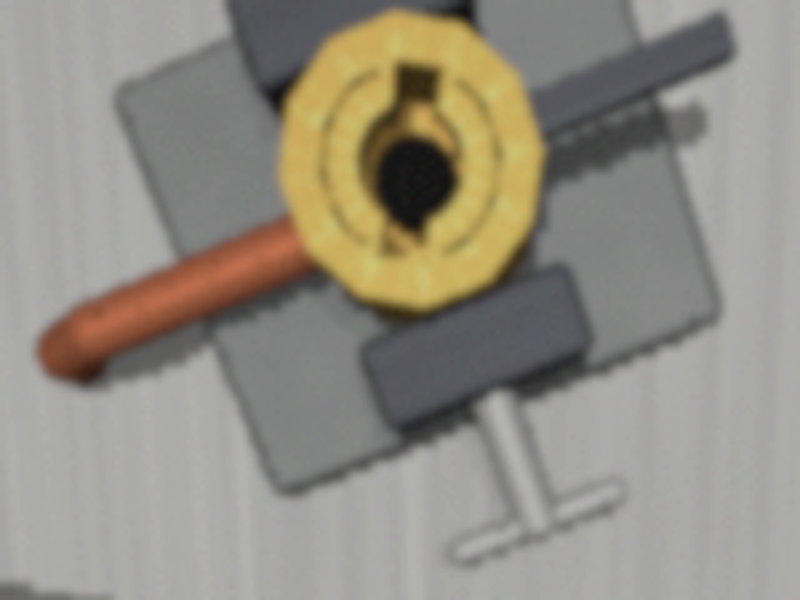

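The enlarged crop confirms it. The brass elbow with a block and horizontal barb sits in the near hole, at crop-left (187,240), and the straight one is in the other hole. The slots of the port can be seen in the wrist crop at about (417,85) and (405,240), and the pointer tip at about (727,35). Next I'll measure these.

```bash
cat > h.py <<'E'
import numpy as np,cv2
from bench import ctrl
def ray(cal,u,v,z):
    K=np.array(cal["intrinsics"]);R=np.array(cal["R"]);t=np.array(cal["t"])
    c=-R.T@t; d=R.T@np.linalg.solve(K,[u,v,1.]); return c+d*(z-c[2])/d[2]
def proj(cal,X):
    K=np.array(cal["intrinsics"]);R=np.array(cal["R"]);t=np.array(cal["t"])
    p=K@(R@np.asarray(X)+t); return p[:2]/p[2]
E
python3 - <<'E'
from h import *
W=ctrl.get_calibration("wrist");S=ctrl.get_calibration("side")
f=lambda x,y:(180+(x-400)/4-.375,200+y/4-.375)
print("wrist block top corners");P=[]
for p in [(545,408),(612,415),(535,468),(600,478)]:
    q=ray(W,*f(*p),.062);P.append(q);print(q.round(4))
print("c",np.mean(P,0).round(4))
# edges angle
P=np.array(P);print(np.degrees(np.arctan2(*(P[0]-P[2])[1::-1])),np.degrees(np.arctan2(*(P[1]-P[3])[1::-1])))
print("tip top",ray(W,*f(605,292),.05).round(4), "shoulder c",ray(W,*f(582,380),.030).round(4))
g=lambda x,y:(190+x/4-.375,240+y/4-.375)
print("side block top")
P=np.array([ray(S,*g(*p),.062) for p in [(165,215),(210,215),(162,258),(210,263)]]);print(P.round(4),P.mean(0).round(4))
print("side tip",ray(S,*g(200,170),.05).round(4),"shoulder",ray(S,*g(187,272),.030).round(4))
h=lambda x,y:(155+x/5-.4,y/5-.4)
for n,p,z in [("collar centre",(413,160),.062),("slot far",(418,82),.062),("slot near",(404,240),.06),("ptr tip",(728,30),.057),("ptr base",(545,110),.057)]:
    print(n,ray(W,*h(*p),z).round(4))
E
```

```text
wrist block top corners
[ 0.5251 -0.1676  0.062 ]
[ 0.5461 -0.1702  0.062 ]
[ 0.5209 -0.1909  0.062 ]
[ 0.5417 -0.1948  0.062 ]
c [ 0.5334 -0.1809  0.062 ]
79.80953661545996 79.74946873842362
tip top [ 0.5439 -0.133   0.05  ] shoulder c [ 0.5332 -0.1818  0.03  ]
side block top
[[ 0.5253 -0.1683  0.062 ]
 [ 0.5468 -0.1702  0.062 ]
 [ 0.5222 -0.1915  0.062 ]
 [ 0.5445 -0.1961  0.062 ]] [ 0.5347 -0.1815  0.062 ]
side tip [ 0.5449 -0.1367  0.05  ] shoulder [ 0.5347 -0.1812  0.03  ]
collar centre [0.5576 0.136  0.062 ]
slot far [0.5588 0.1488 0.062 ]
slot near [0.5555 0.1228 0.06  ]
ptr tip [0.6158 0.1583 0.057 ]
ptr base [0.5822 0.1452 0.057 ]
```

The elbow axis is at about (0.534, -0.181) with its barb at 78 to 80°. The collar is at about (0.558, 0.136) with its pointer at about 21° and its slots at about 83°. I'll move in for a closer wrist view of the port to refine these.

apply_moves:
  plan: "-0.1 0.5 0.3 0 0 0 1; -0.1 0.7 0.4 0 0 0 1; -0.1 0.6 0.3 0 0 0 1; -0.05 0.2 0.05 0 0 0 1; 0 0 0 0 0 0 1"

```text
time_s: 1.85
eef_pos: [0.5562, 0.0528, 0.1409]
eef_rot: [0.707, -0.707, 0.001, 0.002]
wrist_force: [0.8, 0.0, 1.0]
opening: 0.999
```

```bash
python3 - <<'E'
from h import *
o=ctrl.get_obs();print(o["time_s"],o["eef_pos"].round(4))
im=ctrl.camera("wrist");cv2.imwrite("pics/c.png",im[:,:,::-1])
import pickle;pickle.dump(ctrl.get_calibration("wrist"),open("calc.pkl","wb"))
w=cv2.imread("pics/c.png");cal=ctrl.get_calibration("wrist")
u,v=proj(cal,[.5576,.136,.062]);print(u,v)
u0=int(u)-80;v0=max(0,int(v)-60);print(u0,v0)
cv2.imwrite("pics/c2.png",cv2.convertScaleAbs(cv2.resize(w[v0:v0+120,u0:u0+160],(800,600),interpolation=cv2.INTER_CUBIC),alpha=1.5))
E
```

```text
1.85 [0.5562 0.0528 0.1409]
256.04123520879335 90.95375454561804
176 30
```

View pics/c2.png

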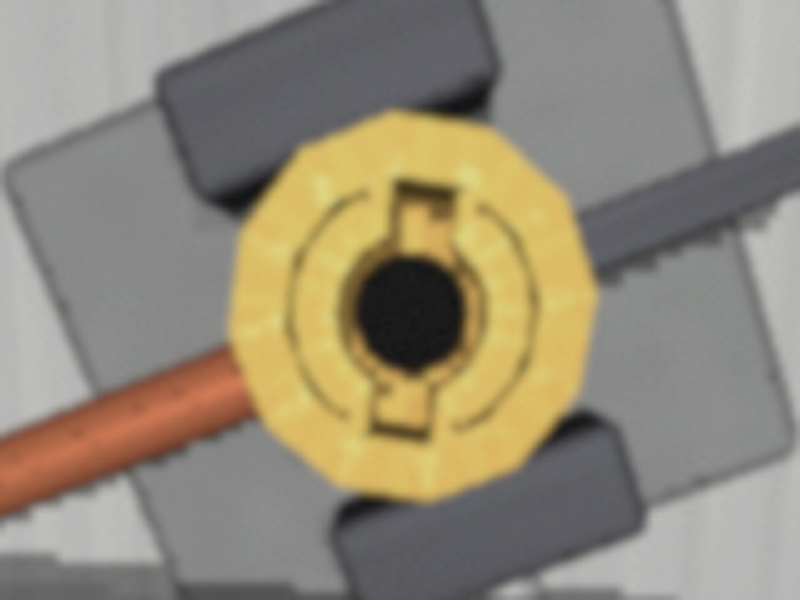

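View pics/c.png

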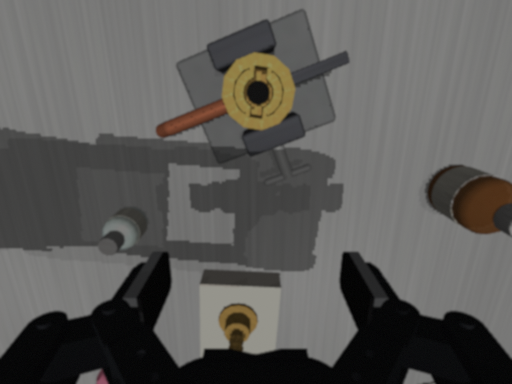

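The crop shows the slot ends at midpoints (426,186) and (400,436), the collar centre at about (413,306), and the pointer running to full-image (347,57).

```bash
python3 - <<'E'
from h import *;import pickle
cal=pickle.load(open("calc.pkl","rb"))
f=lambda x,y:(176+x/5-.4,30+y/5-.4)
a=ray(cal,*f(426,186),.062);b=ray(cal,*f(400,436),.062);c=ray(cal,*f(413,306),.062)
print(a.round(4),b.round(4),c.round(4),np.linalg.norm(a-b),np.degrees(np.arctan2(*(a-b)[1::-1])))
t=ray(cal,347,57,.057);print(t.round(4),np.degrees(np.arctan2(*(t-c)[1::-1])),np.linalg.norm((t-c)[:2]))
w=cv2.imread("pics/c.png")
cv2.imwrite("pics/c3.png",cv2.convertScaleAbs(cv2.resize(w[40:110,285:365],(800,700),interpolation=cv2.INTER_CUBIC),alpha=1.6)[:600])
E
```

```text
[0.5607 0.1509 0.062 ] [0.5573 0.1192 0.062 ] [0.559  0.1361 0.062 ] 0.03196146645175488 83.99594050988604
[0.6179 0.1574 0.057 ] 19.878146578607424 0.06255455025221619
```

View pics/c3.png

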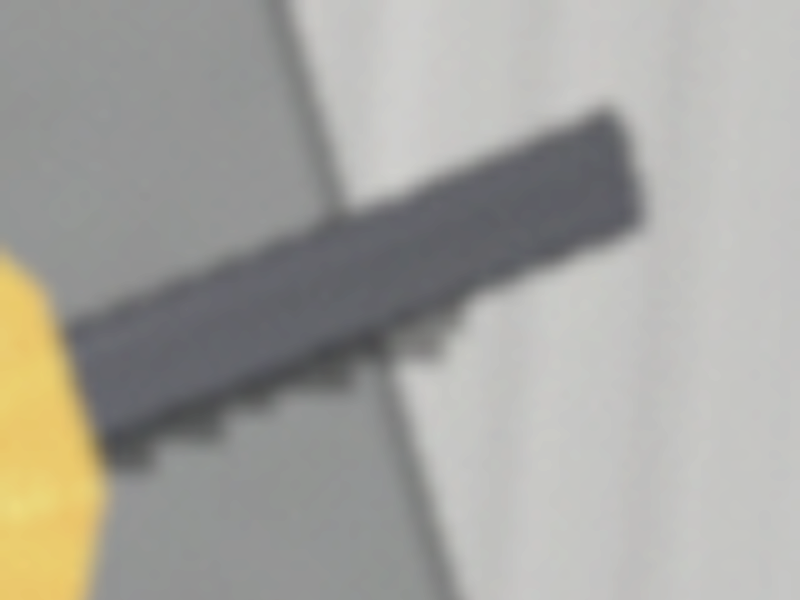

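```bash
python3 - <<'E'
from h import *;import pickle
cal=pickle.load(open("calc.pkl","rb"))
f=lambda x,y:(285+x/10-.45,40+y/10-.45)
p=[ray(cal,*f(*q),.057) for q in [(75,325),(607,108),(103,433),(640,230)]]
for i,j in [(0,1),(2,3)]: print(np.degrees(np.arctan2(*(p[j]-p[i])[1::-1])))
t=(p[1]+p[3])/2;c=np.array([.559,.1356]);print(t.round(4),np.degrees(np.arctan2(t[1]-c[1],t[0]-c[0])),np.hypot(*(t[:2]-c)))
# base edges too
o=cal;R=np.array(cal["R"]);print((-R.T@cal["t"]).round(4), ctrl.get_obs()["eef_pos"].round(4))
# networks
E
```

```text
21.0966582162463
19.8803573281907
[0.6178 0.1577 0.057 ] 20.586913507858792 0.06279277175836151
[0.5569 0.1361 0.2729] [0.5578 0.0522 0.1426]
```

apply_moves:
  plan: "-0.1 0 -0.7 0 0 0 1; -0.1 0 -1 0 0 0 1; -0.1 0 -1 0 0 0 1; -0.1 0 -1 0 0.6 0 1; -0.1 0 -0.95 0 1 0 1"

```text
time_s: 2.4
eef_pos: [0.5305, -0.1829, 0.1453]
eef_rot: [-0.703, 0.705, -0.068, 0.071]
wrist_force: [0.9, 0.3, 0.8]
opening: 1.005
```

apply_moves:
  plan: "0 0 0 0 0 0 1; 0 0 0 0 0 0 1; 0 0 0 0 0 0 1; 0 0 0 0 0 0 1; 0 0 0 0 0 0 1"

```text
time_s: 2.9
eef_pos: [0.5296, -0.1775, 0.1425]
eef_rot: [-0.704, 0.704, -0.067, 0.067]
wrist_force: [-0.5, 0.2, 0.1]
opening: 1.001
```

```bash
python3 - <<'E'
from h import *
o=ctrl.get_obs();print(o["time_s"],o["eef_pos"].round(4),o["eef_rot"].round(4))
im=ctrl.camera("wrist");cv2.imwrite("pics/d.png",im[:,:,::-1])
import pickle;cal=ctrl.get_calibration("wrist");pickle.dump(cal,open("cald.pkl","wb"))
w=cv2.imread("pics/d.png")
u,v=proj(cal,[.534,-.17,.062]);u0=int(u)-80;v0=max(0,int(v)-60);print(u0,v0)
cv2.imwrite("pics/d2.png",cv2.convertScaleAbs(cv2.resize(w[v0:v0+120,u0:u0+160],(800,600),interpolation=cv2.INTER_CUBIC),alpha=1.5))
E
```

```text
2.9 [ 0.5296 -0.1775  0.1425] [-0.7039  0.7039 -0.0668  0.067 ]
180 136
```

View pics/d2.png

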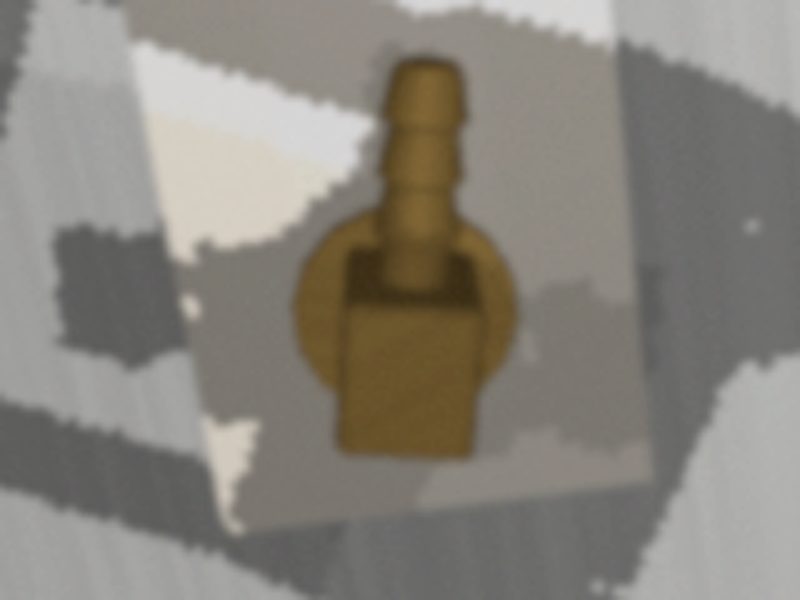

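The crop shows the block top at corners (343,305), (483,305), (337,455) and (472,458), and the barb tip at about (428,65).

```bash
python3 - <<'E'
from h import *;import pickle
cal=pickle.load(open("cald.pkl","rb"))
f=lambda x,y:(180+x/5-.4,136+y/5-.4)
p=np.array([ray(cal,*f(*q),.062) for q in [(343,305),(483,305),(337,455),(472,458)]])
print(p.round(4),p.mean(0).round(4))
a=lambda d:np.degrees(np.arctan2(d[1],d[0]))
print(a(p[0]-p[2]),a(p[1]-p[3]),a(p[1]-p[0])+90,a(p[3]-p[2])+90)
c=p.mean(0)
print("tip",ray(cal,*f(429,62),.049).round(4),a(ray(cal,*f(429,64),.053)-ray(cal,*f(417,260),.055)), a(ray(cal,*f(429,64),.05)-c))
print("shoulder",ray(cal,*f(406,308),.03).round(4))
o=ctrl.get_obs();from scipy.spatial.transform import Rotation as R
M=R.from_quat(o["eef_rot"],scalar_first=True).as_matrix();print(M.round(3),a(M[:,0]))
d=np.array([.534,-.181,0])-o["eef_pos"];d=c-o["eef_pos"];print(o["eef_pos"],M.T@d/0.05)
E
```

```text
[[ 0.5253 -0.1681  0.062 ]
 [ 0.546  -0.172   0.062 ]
 [ 0.5196 -0.1922  0.062 ]
 [ 0.5401 -0.1967  0.062 ]] [ 0.5328 -0.1823  0.062 ]
76.58809729801396 76.6149063179417 79.16393616353554 77.75975763363179
tip [ 0.5445 -0.1368  0.049 ] 76.16282699679428 75.52389316994456
shoulder [ 0.533  -0.1817  0.03  ]
[[ 0.982  0.     0.189]
 [-0.189 -0.     0.982]
 [ 0.    -1.     0.   ]] -10.874063623074537
[ 0.5294883  -0.17758407  0.14243074] [ 0.08179593  1.60861861 -0.07949098]
```

apply_moves:
  plan: "0.08 0.4 -0.08 0 0.27 0 1; 0 0.6 0 0 0 0 1; 0 0.5 0 0 0 0 1; 0 0.3 0 0 0 0 1; 0 0.15 0 0 0 0 1"

```text
time_s: 3.45
eef_pos: [0.5317, -0.1824, 0.0433]
eef_rot: [0.703, -0.702, 0.08, -0.078]
wrist_force: [-0.2, -0.1, -0.4]
opening: 1.004
```

apply_moves:
  plan: "0 0 0 0 0 0 1; 0 0 0 0 0 0 0.6; 0 0 0 0 0 0 0.4; 0 0 0 0 0 0 0; 0 0 0 0 0 0 0"

```text
time_s: 3.95
eef_pos: [0.5328, -0.1837, 0.0455]
eef_rot: [-0.702, 0.703, -0.079, 0.08]
wrist_force: [-0.4, 0.5, -0.0]
opening: 0.328
```

```bash
python3 - <<'E'
from h import *
o=ctrl.get_obs();print(o["time_s"],o["eef_pos"].round(4),o["opening"],o["wrist_force"])
im=ctrl.camera("side");cv2.imwrite("pics/e.png",cv2.convertScaleAbs(cv2.resize(im[200:340,180:300,::-1],(515,600)),alpha=1.5))
E
```

```text
3.95 [ 0.5328 -0.1837  0.0455] 0.3281351510076829 [-0.39802678  0.45261616 -0.02364465]
```

View pics/e.png

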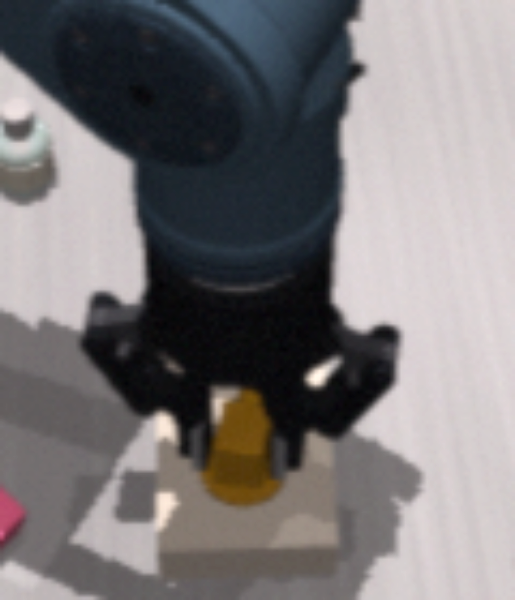

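The pads stand either side of the block in view, still closing. I'll keep closing, then lift.

apply_moves:
  plan: "0 0 0 0 0 0 0; 0 0 0 0 0 0 0; 0 0 0 0 0 0 0; 0 0 0 0 0 0 0; 0 0 0 0 0 0 0"

```text
time_s: 4.5
eef_pos: [0.5329, -0.1838, 0.0456]
eef_rot: [-0.702, 0.703, -0.079, 0.08]
wrist_force: [-0.6, 0.1, 6.1]
opening: 0.246
```

```bash
python3 - <<'E'
from h import *
from scipy.spatial.transform import Rotation as R
o=ctrl.get_obs();M=R.from_quat(o["eef_rot"],scalar_first=True).as_matrix()
print(o["time_s"],o["eef_pos"].round(4),o["opening"],o["wrist_force"],o["torque"],np.degrees(np.arctan2(M[1,0],M[0,0])),M[:,1])
E
```

```text
4.5 [ 0.5329 -0.1838  0.0456] 0.24600015869362923 [-0.59585389  0.09305627  6.141488  ] [ 0.05596764  0.15014179 -0.00104509] -12.85920096828965 [ 1.07108534e-03 -6.92001653e-04 -9.99999187e-01]
```

apply_moves:
  plan: "0 -0.15 0 0 0 0 0; 0 -0.4 0 0 0 0 0; 0 -0.6 0 0 0 0 0; 0 -0.7 0 0 0 0 0; 0 -0.4 0 0 0 0 0"

```text
time_s: 5.0
eef_pos: [0.533, -0.1838, 0.16]
eef_rot: [-0.702, 0.703, -0.078, 0.08]
wrist_force: [0.2, -0.2, 0.0]
opening: 0.246
```

```bash
python3 - <<'E'
from h import *
from scipy.spatial.transform import Rotation as R
o=ctrl.get_obs();M=R.from_quat(o["eef_rot"],scalar_first=True).as_matrix()
print(o["time_s"],o["eef_pos"].round(4),o["opening"],o["wrist_force"],np.degrees(np.arctan2(M[1,0],M[0,0])))
im=ctrl.camera("wrist");cv2.imwrite("pics/f.png",cv2.convertScaleAbs(im[:,:,::-1],alpha=1.5))
print(M.T@(np.array([.5586,.1337,.16])-o["eef_pos"])/.05)
E
```

```text
5.0 [ 0.533  -0.1838  0.16  ] 0.24579346029204785 [ 0.22085457 -0.22758344  0.04299935] -12.85557754965533
[-0.91365294 -0.00735549  6.30511147]
```

View pics/f.png

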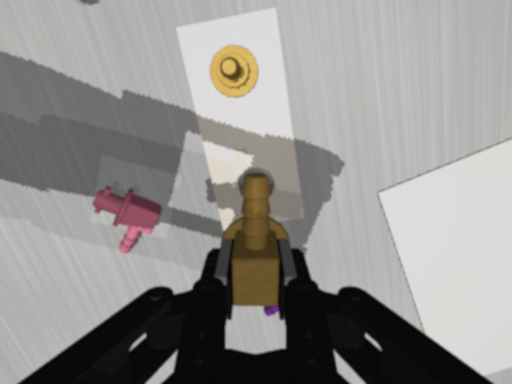

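apply_moves:
  plan: "-0.1 0 0.5 0 0 0 0; -0.1 0 0.8 0 0 0 0; -0.15 0 1 0 0 0 0; -0.15 0 1 0 0 0 0; -0.15 0 1 0 0 0 0"

```text
time_s: 5.55
eef_pos: [0.5475, 0.0335, 0.1563]
eef_rot: [0.703, -0.703, 0.08, -0.079]
wrist_force: [0.7, 0.5, -1.5]
opening: 0.249
```

apply_moves:
  plan: "-0.15 0 0.8 0 0 0 0; -0.1 0 0.6 0 0 0 0; 0 0 0.4 0 -0.5 0 0; 0 0 0.15 0 -0.5 0 0; 0 0 0 0 0 0 0"

```text
time_s: 6.05
eef_pos: [0.5566, 0.1309, 0.1562]
eef_rot: [0.706, -0.706, 0.037, -0.035]
wrist_force: [0.3, -0.9, -2.0]
opening: 0.246
```

```bash
python3 - <<'E'
from h import *
from scipy.spatial.transform import Rotation as R
o=ctrl.get_obs();M=R.from_quat(o["eef_rot"],scalar_first=True).as_matrix()
print(o["time_s"],o["eef_pos"].round(4),o["opening"],o["wrist_force"],np.degrees(np.arctan2(M[1,0],M[0,0])))
for n in ["scene","side","wrist"]:
  im=ctrl.camera(n);cv2.imwrite(f"pics/g_{n}.png",cv2.convertScaleAbs(im[:,:,::-1],alpha=1.5))
  cal=ctrl.get_calibration(n);u,v=proj(cal,[.5588,.1357,.09]);print(n,u,v)
  u0=int(max(0,u-50));v0=int(max(0,v-60));print(u0,v0)
  cv2.imwrite(f"pics/g2_{n}.png",cv2.convertScaleAbs(cv2.resize(im[v0:v0+120,u0:u0+100,::-1],(500,600),interpolation=cv2.INTER_CUBIC),alpha=1.5))
print((M.T@(np.array([.5586,.1337,.16])-o["eef_pos"])/.05).round(3))
E
```

```text
6.05 [0.5566 0.1309 0.1562] 0.24602218772245568 [ 0.29842308 -0.94972791 -2.02197107] -5.833761881095331
scene 282.31579932006593 159.4059448300441
232 99
side 235.5696274781086 173.1280270339062
185 113
wrist 257.79301196953475 205.5953728928172
207 145
[ 0.033 -0.077  0.06 ]
```

View pics/g2_side.png

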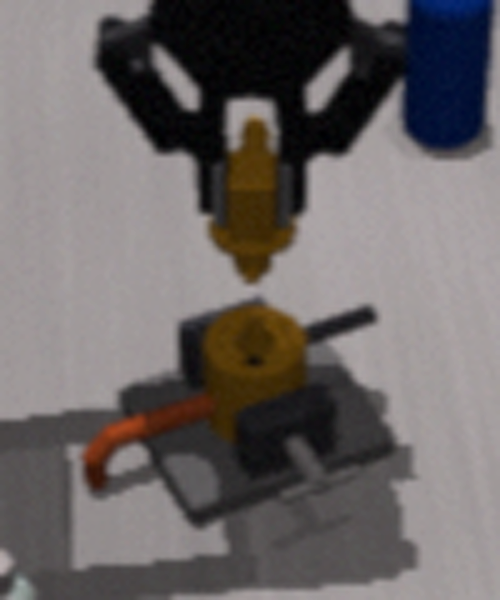

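View pics/g2_scene.png

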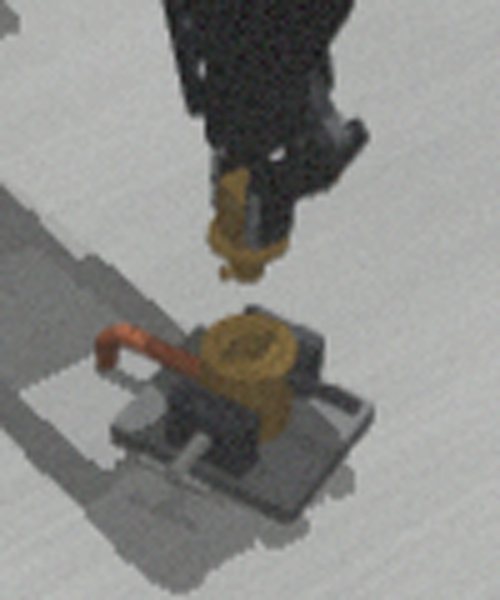

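View pics/g_wrist.png

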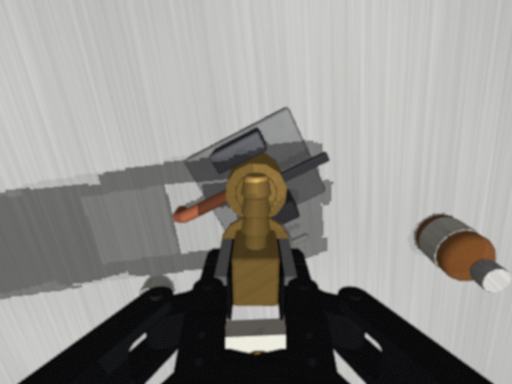

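```bash
python3 - <<'E'
from h import *
S=ctrl.get_calibration("side");C=ctrl.get_calibration("scene")
from scipy.spatial.transform import Rotation as R
o=ctrl.get_obs();M=R.from_quat(o["eef_rot"],scalar_first=True).as_matrix()
ax=o["eef_pos"]+.002*M[:,2];z0=o["eef_pos"][2]-.0436
print(o["time_s"],o["eef_pos"].round(4),ax.round(4),z0)
for n,cal,u0,v0 in [("side",S,185,113),("scene",C,232,99)]:
    def pr(X): p=proj(cal,X); return ((p-[u0,v0]+.5)*5-.5).round(1)
    th=np.linspace(0,2*np.pi,60)
    def ell(c,z,r): 
        P=np.array([pr([c[0]+r*np.cos(t),c[1]+r*np.sin(t),z]) for t in th]);return P.min(0),P.max(0)
    m=[.5588,.1357]
    print(n,"collar",ell(m,.062,.024),"shoulder",ell(ax,z0+.026,.020),"stemtip",ell(ax,z0,.0065))
E
```

```text
6.2 [0.5569 0.1291 0.1566] [0.5571 0.1311 0.1566] 0.11298217968704982
side collar (array([204.6, 310.8]), array([305.7, 381.5])) shoulder (array([206.8, 201.1]), array([295.9, 260.3])) stemtip (array([237.5, 263.5]), array([266. , 282.7]))
scene collar (array([202.8, 311.2]), array([298.1, 378.5])) shoulder (array([207.7, 203.6]), array([291.7, 260. ])) stemtip (array([233.3, 262.5]), array([260.1, 280.8]))
```

```bash
python3 - <<'E'
import cv2,numpy as np
a=cv2.imread("pics/g_side.png")[140:192,215:267];b=cv2.imread("pics/g_scene.png")[140:192,262:314]
cv2.imwrite("pics/g3.png",cv2.convertScaleAbs(np.hstack([cv2.resize(x,(400,400),interpolation=cv2.INTER_CUBIC) for x in(a,b)]),alpha=1.3))
E
```

```text
(no output)
```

View pics/g3.png

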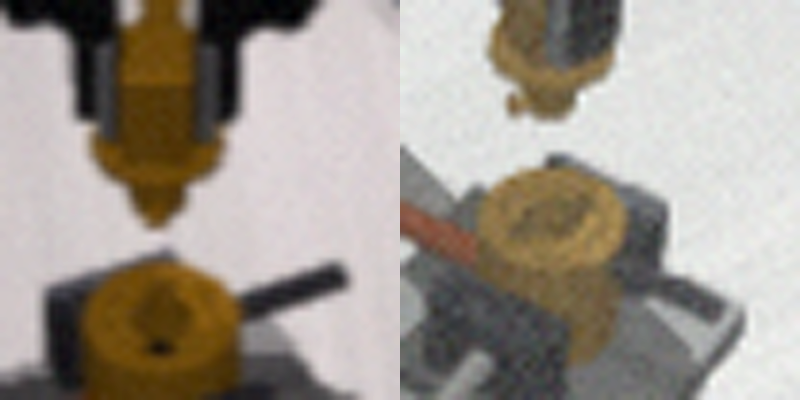

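apply_moves:
  plan: "0.025 0.15 0.095 0 0 0 0; 0 0.25 0 0 0 0 0; 0 0.25 0 0 0 0 0; 0 0.2 0 0 0 0 0; 0 0.05 0 0 0 0 0"

```text
time_s: 6.7
eef_pos: [0.5578, 0.134, 0.1099]
eef_rot: [-0.706, 0.706, -0.038, 0.036]
wrist_force: [0.3, -0.0, -2.1]
opening: 0.246
```

apply_moves:
  plan: "0 0 0 0 0 0 0; 0 0 0 0 0 0 0; 0 0 0 0 0 0 0; 0 0 0 0 0 0 0; 0 0 0 0 0 0 0"

```text
time_s: 7.2
eef_pos: [0.5594, 0.1343, 0.1127]
eef_rot: [0.706, -0.706, 0.037, -0.037]
wrist_force: [0.2, 0.3, -0.8]
opening: 0.249
```

```bash
cat > st.py <<'E'
from h import *
from scipy.spatial.transform import Rotation as R
o=ctrl.get_obs();M=R.from_quat(o["eef_rot"],scalar_first=True).as_matrix()
ax=o["eef_pos"]+.002*M[:,2];yaw=np.degrees(np.arctan2(M[1,0],M[0,0]))
print("t %.2f"%o["time_s"],"tcp",o["eef_pos"].round(4),"axis",ax[:2].round(4),"org z %.4f"%(o["eef_pos"][2]-.0436),"barb %.1f"%(yaw+90),"F",o["wrist_force"].round(1),"T",o["torque"].round(2),"tilt",M[:2,1].round(4),"op %.3f"%o["opening"])
E
python3 st.py
```

```text
t 7.20 tcp [0.5594 0.1343 0.1127] axis [0.5596 0.1363] org z 0.0691 barb 84.0 F [ 0.2  0.3 -0.8] T [ 0.   -0.03 -0.01] tilt [0.0007 0.    ] op 0.249
```

apply_moves:
  plan: "-0.016 0.06 -0.012 0 0 0 0; 0 0.06 0 0 0 0 0; 0 0.06 0 0 0 0 0; 0 0.03 0 0 0 0 0; 0 0 0 0 0 0 0"

```text
time_s: 7.7
eef_pos: [0.5579, 0.1339, 0.1012]
eef_rot: [0.706, -0.706, 0.037, -0.037]
wrist_force: [-0.6, 1.2, -1.7]
opening: 0.249
```

```bash
python3 st.py
```

```text
t 7.70 tcp [0.5579 0.1339 0.1012] axis [0.5581 0.1359] org z 0.0576 barb 84.0 F [-0.6  1.2 -1.7] T [ 0.21  0.16 -0.02] tilt [-0.0011  0.0003] op 0.249
```

apply_moves:
  plan: "0 0.02 0 0 0 0 0; 0 0.02 0 0 0 0 0; 0 0 0 0 0 0 0; 0 0.02 0 0 0 0 0; 0 0 0 0 0 0 0"

```text
time_s: 8.2
eef_pos: [0.5581, 0.134, 0.0987]
eef_rot: [0.706, -0.706, 0.037, -0.037]
wrist_force: [-2.4, 2.4, -0.5]
opening: 0.24
```

```bash
python3 st.py
```

```text
t 8.20 tcp [0.5581 0.134  0.0987] axis [0.5583 0.136 ] org z 0.0551 barb 84.0 F [-2.4  2.4 -0.5] T [ 0.68  0.44 -0.01] tilt [-0.0004  0.0004] op 0.240
```

apply_moves:
  plan: "-0.012 0 0.01 0 0 0 0; 0 0.02 0 0 0 0 0; 0 0.02 0 0 0 0 0; 0 0.02 0 0 0 0 0; 0 0 0 0 0 0 0"

```text
time_s: 8.7
eef_pos: [0.5579, 0.1341, 0.0956]
eef_rot: [-0.706, 0.706, -0.037, 0.037]
wrist_force: [-0.5, 1.0, -2.6]
opening: 0.245
```

```bash
python3 st.py
```

```text
t 8.70 tcp [0.5579 0.1341 0.0956] axis [0.5581 0.1361] org z 0.0520 barb 84.0 F [-0.5  1.  -2.6] T [0.25 0.05 0.03] tilt [ 0.0001 -0.0002] op 0.245
```

apply_moves:
  plan: "-0.004 0.03 0.005 0 0 0 0; 0 0.03 0 0 0 0 0; 0 0.03 0 0 0 0 0; 0 0.03 0 0 0 0 0; 0 0 0 0 0 0 0"

```text
time_s: 9.2
eef_pos: [0.5575, 0.1344, 0.0895]
eef_rot: [-0.706, 0.706, -0.037, 0.037]
wrist_force: [-1.2, -0.2, -1.3]
opening: 0.246
```

```bash
python3 st.py
```

```text
t 9.20 tcp [0.5575 0.1344 0.0895] axis [0.5577 0.1364] org z 0.0459 barb 84.0 F [-1.2 -0.2 -1.3] T [0.01 0.01 0.05] tilt [-0.0004 -0.0002] op 0.246
```

apply_moves:
  plan: "0 0.02 0 0 0 0 0; 0 0.02 0 0 0 0 0; 0 0.01 0 0 0 0 0; 0 0 0 0 0 0 0; 0 0 0 0 0 0 0"

```text
time_s: 9.7
eef_pos: [0.5576, 0.1346, 0.0873]
eef_rot: [-0.706, 0.706, -0.037, 0.037]
wrist_force: [-1.2, 0.1, -1.8]
opening: 0.246
```

```bash
python3 st.py
```

```text
t 9.70 tcp [0.5576 0.1346 0.0873] axis [0.5578 0.1365] org z 0.0437 barb 84.0 F [-1.2  0.1 -1.8] T [0.02 0.02 0.  ] tilt [-0. -0.] op 0.246
```

apply_moves:
  plan: "0 0.01 0 0 0 0 0; 0 0.01 0 0 0 0 0; 0 0 0 0 0 0 0; 0 0 0 0 0 0 0; 0 0 0 0 0 0 0"

```text
time_s: 10.2
eef_pos: [0.5577, 0.1346, 0.0865]
eef_rot: [0.706, -0.706, 0.037, -0.037]
wrist_force: [-1.1, -0.3, 0.5]
opening: 0.246
```

```bash
python3 st.py
```

```text
t 10.20 tcp [0.5577 0.1346 0.0865] axis [0.5579 0.1366] org z 0.0429 barb 84.0 F [-1.1 -0.3  0.5] T [-0.06  0.14 -0.03] tilt [0.0003 0.    ] op 0.246
```

apply_moves:
  plan: "-0.002 0 0 0 0.4 0 0; -0.002 0 0 0 0.5 0 0; -0.002 0 0 0 0.5 0 0; -0.002 0 0 0 0.5 0 0; 0 0 0 0 0 0 0"

```text
time_s: 10.7
eef_pos: [0.5576, 0.1346, 0.0865]
eef_rot: [0.697, -0.697, 0.117, -0.117]
wrist_force: [0.7, 0.2, 0.4]
opening: 0.246
```

```bash
python3 st.py
```

```text
t 10.70 tcp [0.5576 0.1346 0.0865] axis [0.5582 0.1365] org z 0.0429 barb 70.9 F [0.7 0.2 0.4] T [-0.04 -0.07  0.02] tilt [ 0.0009 -0.    ] op 0.246
```

apply_moves:
  plan: "-0.002 0 0 0 0.5 0 0; -0.002 0 0 0 0.5 0 0; -0.002 0.001 0 0 0.5 0 0; -0.002 0.002 0 0 0.5 0 0; 0 0 0 0 0 0 0"

```text
time_s: 11.2
eef_pos: [0.5572, 0.1348, 0.0863]
eef_rot: [0.679, -0.678, 0.199, -0.2]
wrist_force: [-0.3, -0.7, 1.4]
opening: 0.251
```

```bash
python3 st.py
```

```text
t 11.20 tcp [0.5572 0.1348 0.0863] axis [0.5582 0.1365] org z 0.0427 barb 57.3 F [-0.3 -0.7  1.4] T [-0.08 -0.1  -0.05] tilt [0.0007 0.    ] op 0.251
```

apply_moves:
  plan: "-0.002 0.003 0 0 0.5 0 0; -0.002 0.003 0 0 0.5 0 0; -0.002 0.003 0 0 0.5 0 0; -0.002 0.003 0 0 0.5 0 0; 0 0 0 0 0 0 0"

```text
time_s: 11.7
eef_pos: [0.557, 0.1349, 0.0858]
eef_rot: [0.65, -0.65, 0.278, -0.279]
wrist_force: [0.3, -0.9, 1.5]
opening: 0.248
```

```bash
python3 st.py
```

```text
t 11.70 tcp [0.557  0.1349 0.0858] axis [0.5584 0.1363] org z 0.0422 barb 43.6 F [ 0.3 -0.9  1.5] T [-0.15 -0.17 -0.04] tilt [ 0.001  -0.0002] op 0.248
```

apply_moves:
  plan: "-0.002 0.003 0 0 0.5 0 0; -0.002 0.003 0 0 0.5 0 0; -0.002 0.003 0 0 0.4 0 0; 0 0 0 0 0 0 0; 0 0 0 0 0 0 0"

```text
time_s: 12.2
eef_pos: [0.5568, 0.1351, 0.0854]
eef_rot: [0.624, -0.624, 0.332, -0.332]
wrist_force: [0.7, -1.2, 1.9]
opening: 0.25
```

```bash
python3 st.py; python3 - <<'E'
from h import *
im=ctrl.camera("wrist");cv2.imwrite("pics/k.png",cv2.convertScaleAbs(im[:,:,::-1],alpha=1.5))
E
```

```text
t 12.20 tcp [0.5568 0.1351 0.0854] axis [0.5585 0.1362] org z 0.0418 barb 34.0 F [ 0.7 -1.2  1.9] T [-0.26 -0.26 -0.  ] tilt [ 0.001  -0.0002] op 0.250
```

View pics/k.png

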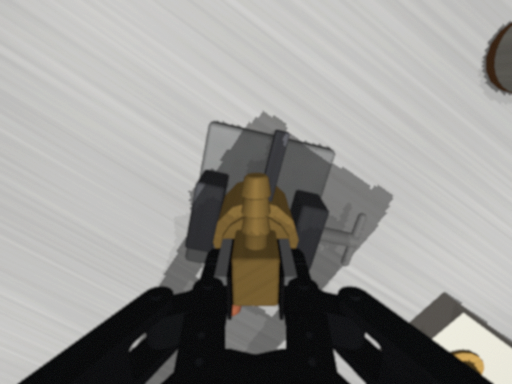

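apply_moves:
  plan: "-0.002 0.003 0 0 0.5 0 0; -0.002 0.003 0 0 0.5 0 0; -0.002 0.003 0 0 0.5 0 0; 0 0 0 0 0 0 0; 0 0 0 0 0 0 0"

```text
time_s: 12.75
eef_pos: [0.5567, 0.1353, 0.085]
eef_rot: [0.592, -0.592, 0.387, -0.387]
wrist_force: [2.2, -2.0, 3.1]
opening: 0.246
```

```bash
python3 st.py; python3 - <<'E'
from h import *;import pickle
im=ctrl.camera("wrist");cal=ctrl.get_calibration("wrist");pickle.dump(cal,open("calm.pkl","wb"))
cv2.imwrite("pics/m.png",im[:,:,::-1])
cv2.imwrite("pics/m2.png",cv2.convertScaleAbs(cv2.resize(im[120:270,180:340,::-1],(640,600),interpolation=cv2.INTER_CUBIC),alpha=1.6))
E
```

```text
t 12.75 tcp [0.5567 0.1353 0.085 ] axis [0.5585 0.1362] org z 0.0414 barb 23.7 F [ 2.2 -2.   3.1] T [-0.45 -0.41  0.05] tilt [ 0.001  -0.0002] op 0.246
```

View pics/m2.png

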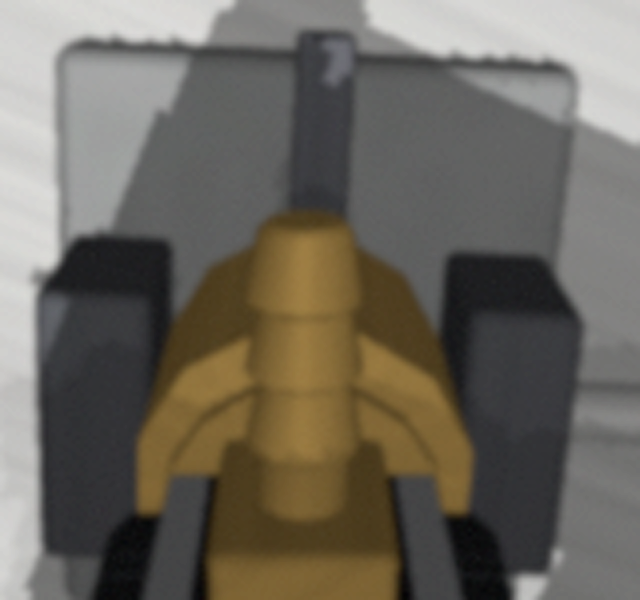

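```bash
python3 - <<'E'
from h import *;import pickle
cal=pickle.load(open("calm.pkl","rb"));f=lambda x,y:(180+x/4-.375,120+y/4-.375)
a=lambda d:np.degrees(np.arctan2(d[1],d[0]))
r=lambda x,y,z:ray(cal,*f(x,y),z)
print("pointer",a(r(299,35,.057)-r(291,205,.057)),a(r(358,38,.057)-r(347,205,.057)))
zt=.0414+.046
print("barb centre",a(r(304,270,zt)-r(305,490,zt)), "tip",r(305,220,zt).round(4), "ptr tip",r(328,36,.057).round(4))
print("block front edge normal",a(r(392,553,.1014)-r(210,553,.1014))+90)
# pointer direction from elbow axis/port axis
p=r(328,36,.057);print(a(p-np.array([.5585,.1360,0])), np.hypot(*(p[:2]-[.5585,.1360])))
E
```

```text
pointer 20.90008977519817 20.725302575748238
barb centre 23.964417725918246 tip [0.6003 0.1546 0.0874] ptr tip [0.6168 0.1585 0.057 ]
block front edge normal 23.64178406090039
21.08108503760344 0.06245595378346801
```

apply_moves:
  plan: "-0.001 0.002 0 0 0.21 0 0; -0.001 0.001 0 0 0.21 0 0; 0 0 0 0 0 0 0; 0 0 0 0 0 0 0; 0 0 0 0 0 0 0"

```text
time_s: 13.3
eef_pos: [0.5566, 0.1354, 0.0848]
eef_rot: [0.582, -0.581, 0.402, -0.403]
wrist_force: [2.6, -3.1, 5.1]
opening: 0.245
```

```bash
python3 st.py
```

```text
t 13.30 tcp [0.5566 0.1354 0.0848] axis [0.5585 0.1361] org z 0.0412 barb 20.6 F [ 2.6 -3.1  5.1] T [-0.71 -0.54  0.09] tilt [ 0.001  -0.0002] op 0.245
```

apply_moves:
  plan: "0.006 -0.004 0.002 0 0 0 0; 0 0 0 0 0 0 0.3; 0 0 0 0 0 0 0.4; 0 0 0 0 0 0 0.6; 0 0 0 0 0 0 0.7"

```text
time_s: 13.8
eef_pos: [0.5556, 0.1356, 0.0841]
eef_rot: [-0.581, 0.582, -0.403, 0.402]
wrist_force: [-1.3, 0.1, -0.5]
opening: 0.702
```

apply_moves:
  plan: "0 0 0 0 0 0 0.7; 0 0 0 0 0 0 0.7; 0 0 0 0 0 0 0.7; 0 0 0 0 0 0 0.7; 0 0 0 0 0 0 0.7"

```text
time_s: 14.3
eef_pos: [0.5564, 0.1354, 0.0847]
eef_rot: [0.581, -0.581, 0.402, -0.402]
wrist_force: [0.1, -0.2, -0.8]
opening: 0.703
```

```bash
python3 st.py; python3 - <<'E'
from h import *;import pickle
im=ctrl.camera("wrist");cal=ctrl.get_calibration("wrist");pickle.dump(cal,open("caln.pkl","wb"))
cv2.imwrite("pics/n2.png",cv2.convertScaleAbs(cv2.resize(im[120:320,150:362,::-1],(636,600),interpolation=cv2.INTER_CUBIC),alpha=1.6))
E
```

```text
t 14.30 tcp [0.5564 0.1354 0.0847] axis [0.5582 0.1361] org z 0.0411 barb 20.6 F [ 0.1 -0.2 -0.8] T [-0.02 -0.03 -0.  ] tilt [ 0.0001 -0.    ] op 0.703
```

View pics/n2.png

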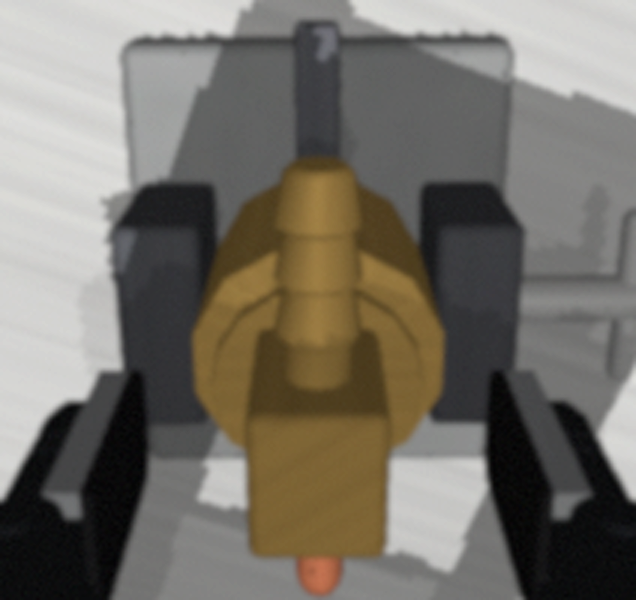

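The fingers are open and clear on both sides. The barb, with its tip at (319,165), is aligned with the pointer at (317,30 to 150). I'll withdraw straight up and check once more.

apply_moves:
  plan: "0 -0.2 0 0 0 0 0.7; 0 -0.5 0 0 0 0 0.7; 0 -0.7 0 0 0 0 0.8; 0 -0.6 0 0 0 0 1; 0 -0.3 0 0 0 0 1"

```text
time_s: 14.85
eef_pos: [0.558, 0.1355, 0.2037]
eef_rot: [0.583, -0.58, 0.401, -0.404]
wrist_force: [0.0, 0.4, 0.3]
opening: 0.999
```

apply_moves:
  plan: "0 0 0 0 0 0 1; 0 0 0 0 0 0 1; 0 0 0 0 0 0 1; 0 0 0 0 0 0 1; 0 0 0 0 0 0 1"

```text
time_s: 15.35
eef_pos: [0.5557, 0.1353, 0.1984]
eef_rot: [-0.581, 0.582, -0.403, 0.402]
wrist_force: [0.7, -0.3, -0.3]
opening: 1.001
```

```bash
python3 st.py; python3 - <<'E'
from h import *;import pickle
im=ctrl.camera("wrist");cal=ctrl.get_calibration("wrist");pickle.dump(cal,open("calp.pkl","wb"))
u,v=proj(cal,[.5785,.1435,.08]);u0,v0=int(u)-60,int(v)-60;print(u0,v0)
cv2.imwrite("pics/p.png",im[:,:,::-1])
a=cv2.resize(im[v0:v0+120,u0:u0+120,::-1],(600,600),interpolation=cv2.INTER_CUBIC)
cv2.imwrite("pics/p2.png",cv2.convertScaleAbs(a,alpha=1.6))
s=ctrl.camera("side");cv2.imwrite("pics/p_side.png",cv2.convertScaleAbs(s[:,:,::-1],alpha=1.4))
E
```

```text
t 15.35 tcp [0.5557 0.1353 0.1984] axis [0.5576 0.136 ] org z 0.1548 barb 20.6 F [ 0.7 -0.3 -0.3] T [-0.02  0.01  0.04] tilt [-0.0023 -0.0001] op 1.001
196 103
```

View pics/p2.png

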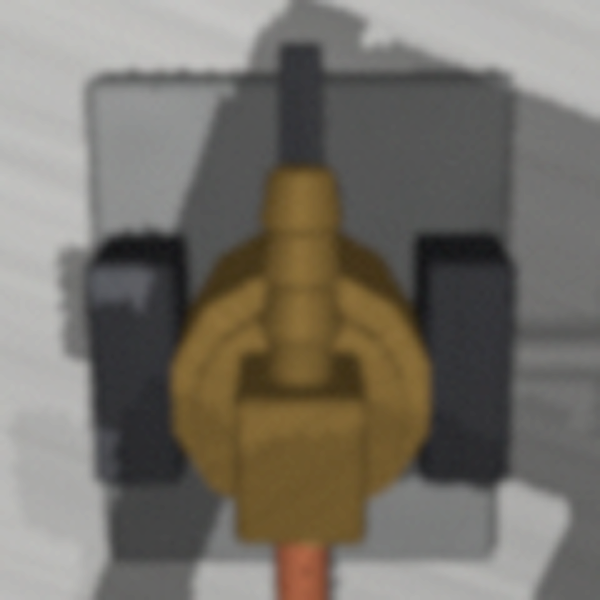

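View pics/p_side.png

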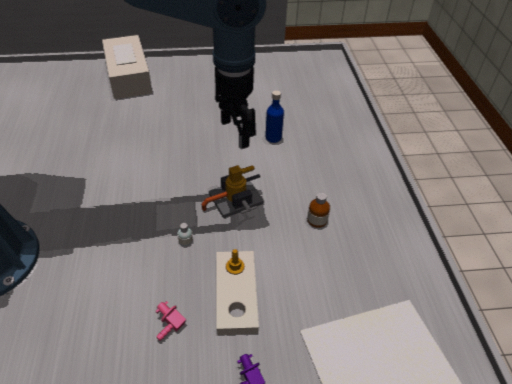

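The barb at (302,175) lies on the pointer at (302,45 to 165). In the side view the elbow is seated, and the straight fitting and bottles are where they were.

```bash
python3 -c "
from bench import ctrl
print(ctrl.hand_in(), ctrl.get_obs()['time_s'])"
```

```text
the job is handed in; nothing more can be done
the job is handed in; nothing more can be done
```

The brass elbow is threaded into the outlet with its barb along the steel pointer, released, and the job is handed in at about 15.5 s.

- **Finding the start:** I lowered the elbow in steps of 3 mm or less, with its barb at 84°. It dropped through the slots on the first try. Wrist force readings stayed below about 4 N until the elbow reached the seal.
- **Turning:** I turned it about 63° clockwise, following the thread down. The elbow origin ended about 41.2 mm above the table. The reading was about 5 N vertically at the end, and the turning torque at the wrist read at most about 0.1 N m.
- **Final angle:** The barb ended at about 20.6° against a pointer measured at 20.5 to 21°. Allowing for measurement error of about half a degree, they are aligned.
- **After letting go:** The last wrist picture shows the barb still on the pointer, and the wrist force reads about zero, so the gripper is touching nothing. The straight fitting, bottles and look-alikes are where they were.

The only irregularity was sideways force, up to about 4 N with 0.9 N m of bending at the wrist. It came from holding the elbow slightly off-centre. It disappeared on release, and no check failed.

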